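Fit graded resonators into a combiner base in order of height

ROBOT

A 7-joint arm with a two-finger parallel gripper is mounted at the origin on a cart in front of the work surface, level with it; the furniture and walls round the work are solid. World frame = base frame: x ahead of the robot, y to its left, z up, the work surface at z = 0. Lengths are in m, angles in rad, forces in N, time in s.
With the tool pointing down it reaches from about 0.425 to 0.925 m from the base axis. Payload 6.8 kg.
Tool frame: the origin (TCP) lies midway between the tips of the shut fingers; the grasp point (between the pads) lies 19 mm behind it; z points along the fingers, y is the line along which they close (so a half turn about z gives the same grasp; the last joint's range is limited). The gripper opens to 85 mm and grips with 20 to 120 N. Pads are 22 mm wide; open, the fingers measure 114 mm over their backs; the gripper's body (76 mm by 85 mm) begins 54 mm behind the grasp point. The pads swing forward as they close: fully open they stand 13 mm farther back than shut.
Start: joints at [-1.253, 0.477, 0.022, 1.555, -0.011, 1.109, -0.083], TCP at [0.279, 0.615, 0.231] pointing down, gripper open.
Joint ranges: [-2.96, 2.96], [-0.34, 2.1], [-1.41, 1.46], [0.24, 2.44], [-1.37, 4.51], [0.17, 1.92], [-2.96, 2.96]. Speed limits (rad/s): [2.39, 2.39, 3.14, 3.14, 3.14, 3.14, 3.14].

INTERFACE

Orientations are given as a rotation vector (axis times angle).
In Python, from bench import status, vision, r gives the robot as it stands. The module is installed in compiled form; this text tells all that it offers.
- The arm moves only by the shell command python3 -m handwheel 'ROWS' [OPENING] [FORCE]. ROWS is JSON, a list of rows, each an object with "dp": the shift along the tool's x, y, z in m, a list of three; "delta_rot": the turn, a rotation vector about the tool's x, y, z in rad, a list of three. In form: [{"dp": [x, y, z], "delta_rot": [rx, ry, rz]}, ...]. A call has 1 to 12 rows; each row is the pose to reach, as a shift and turn from the pose commanded when the call began, along the tool's axes at that moment; what a row does not reach only later rows make up. A row lasts 1/8 s, in which the tool goes at most 62.5 mm and 10.7 degrees, less where a joint would pass 70% of its speed; a pose out of reach is approached as far as the arm can. A call with a gripper value outside its range is refused whole. OPENING is the opening, from 0 (shut) to 1 (fully open), set as the call begins (- or left out, the last holds). The fingers move at their own pace and stop on an object; FORCE is the grip in N (left out, the last holds). Time passes only in rows, so rows that repeat a pose let the fingers close. It gives the time, the measured TCP pose, the force, the opening and the grip force at its end, in the units of the state.
- status.get_obs(): the state, without advancing time (a new reading comes with each control period).
- vision.grab_frame(name): name is "scene" or "top" or "wrist"; returns a dict with "img" (420x560x3 uint8, blue, green, red), "fovy" (degrees; the focal length in pixels is half the picture's height over the tangent of half this angle, whatever the lens; pixels are square), "cx", "cy" (the principal point, pixels), "world_from_camera" (4x4, takes a point from camera to world coordinates). Camera axes: x right, y up, looking along -z (the intrinsics and any distortion apply to the point x, -y, -z); pixel columns grow to the right and rows downward; lengths in m; the calibration is good to about 2 mm. A picture is of the moment at which its call begins. There is no depth.
- r.hand_in(): hands the job in; it is judged then, once.
The state is a dict: "clock": time; "joints": joint angles; "qvel": joint speeds; "tau": joint torques, N m; "tcp_pos": TCP position; "orientation": TCP orientation; "contact_force": force on the tool from outside, world axes, zero at the start; "moment": the same for the moment, N m; "grip_width": finger opening in m; "gripper_force": force on a finger pad.
Only numpy, scipy, OpenCV 4.12 (cv2) and the standard library are available. Lean on these libraries where they do the work, as an engineer would, in place of code of your own. Each camera call takes 0.05 s, during which the arm holds its last target. There are 200 camera calls.

TASK

Fit the four loose brass resonator tubes into the aluminium combiner base, one in each cavity over its stud, in order of height: the tallest (lowest channel) in the cavity next to the threaded antenna jack, then down in height to the shortest in the cavity next to the blanking plug. Lower each one gently until its foot sits flat on the cavity floor, and do not drop any or knock one over.

Things in the scene. Friction and masses are not known exactly. Their poses are not given: they have to be found in the camera images.
- combiner_base: fixed aluminium combiner base, 248 x 72 mm. Origin: middle of its underside, on the bench; x along the row, z up. Four square open cavities, 44 mm inside, at x = -72, -24, 24, 72 mm, y = 0; floors 5 mm, all wall tops 18 mm above the bench; a 5 mm steel stud, 8 mm tall, stands at each floor's centre. A solid end deck, top 18 mm above the bench, at either end carries a port at x = -111 or 111 mm
- antenna_jack: upright round threaded steel coaxial jack, 16 mm in diameter, 20 mm tall, on a 23 mm round collar, fixed on one end deck of the base: at either end, at x = -111 or x = +111 mm in the base's frame, y = 0. Origin: centre of its underside, 18 mm above the bench. The nearest cavity's centre is 39 mm from it
- blank_plug: low dark hexagonal blanking plug, 18 mm over flats, 8 mm tall, on a 23 mm round collar, fixed on the other end deck. Origin: centre of its underside, 18 mm above the bench
- resonator_d: tallest of four loose brass resonators: upright open tube, 94 mm tall, 26 mm outside, 19 mm inside diameter, foot flange 30 mm in diameter, 4 mm thick; about 207 g. Stands on the bench at the start. Origin: centre of its underside; z up along the tube. Its bore passes over a cavity's stud with 7 mm to spare all round
- resonator_c: second tallest of four loose brass resonators: upright open tube, 80 mm tall, 26 mm outside, 19 mm inside diameter, foot flange 30 mm in diameter, 4 mm thick; about 176 g. Stands on the bench at the start. Origin: centre of its underside; z up along the tube. Its bore passes over a cavity's stud with 7 mm to spare all round
- resonator_b: second shortest of four loose brass resonators: upright open tube, 66 mm tall, 26 mm outside, 19 mm inside diameter, foot flange 30 mm in diameter, 4 mm thick; about 145 g. Stands on the bench at the start. Origin: centre of its underside; z up along the tube. Its bore passes over a cavity's stud with 7 mm to spare all round
- resonator_a: shortest of four loose brass resonators: upright open tube, 52 mm tall, 26 mm outside, 19 mm inside diameter, foot flange 30 mm in diameter, 4 mm thick; about 114 g. Stands on the bench at the start. Origin: centre of its underside; z up along the tube. Its bore passes over a cavity's stud with 7 mm to spare all round
There are look-alikes about, which are no part of the job. What is shaped like the resonator_a but turquoise is not meant.

How it is judged:
At the end, for the whole second after the job is handed in: Each resonator is released, at rest and upright within 0.1 rad, foot on the cavity floor (origin 2 to 8 mm above the bench), within 8 mm along and across of its cavity's centre; from the antenna jack: tallest, second tallest, second shortest, shortest (horizontal distance between resonator_d and antenna_jack between 0.031 and 0.047 m and y of resonator_d in the frame of combiner_base between -0.008 and 0.008 m and height (world z) of resonator_d between 0.002 and 0.008 m and angle between each of resonator_d, resonator_c, resonator_b, resonator_a's own z axis and vertical below 0.1 rad and linear speed of each of resonator_d, resonator_c, resonator_b, resonator_a below 0.02 m/s and contact force between the fingers and resonator_d below 0.1 N and horizontal distance between resonator_c and antenna_jack between 0.079 and 0.095 m and y of resonator_c in the frame of combiner_base between -0.008 and 0.008 m and height (world z) of resonator_c between 0.002 and 0.008 m and contact force between the fingers and resonator_c below 0.1 N and horizontal distance between resonator_b and antenna_jack between 0.127 and 0.143 m and y of resonator_b in the frame of combiner_base between -0.008 and 0.008 m and height (world z) of resonator_b between 0.002 and 0.008 m and contact force between the fingers and resonator_b below 0.1 N and horizontal distance between resonator_a and antenna_jack between 0.175 and 0.191 m and y of resonator_a in the frame of combiner_base between -0.008 and 0.008 m and height (world z) of resonator_a between 0.002 and 0.008 m and contact force between the fingers and resonator_a below 0.1 N); the robot touches nothing.
It fails at once if a resonator is knocked over (tilted more than 0.6 rad) (angle between any of resonator_d, resonator_c, resonator_b, resonator_a's own z axis and vertical above 0.6 rad).
It fails at once if a resonator is dropped into the base (faster than 0.5 m/s close to a cavity's floor) ((linear speed of resonator_d above 0.5 m/s and height (world z) of resonator_d below 0.02 m and x of resonator_d in the frame of combiner_base between -0.1 and 0.1 m and y of resonator_d in the frame of combiner_base between -0.03 and 0.03 m) or (linear speed of resonator_c above 0.5 m/s and height (world z) of resonator_c below 0.02 m and x of resonator_c in the frame of combiner_base between -0.1 and 0.1 m and y of resonator_c in the frame of combiner_base between -0.03 and 0.03 m) or (linear speed of resonator_b above 0.5 m/s and height (world z) of resonator_b below 0.02 m and x of resonator_b in the frame of combiner_base between -0.1 and 0.1 m and y of resonator_b in the frame of combiner_base between -0.03 and 0.03 m) or (linear speed of resonator_a above 0.5 m/s and height (world z) of resonator_a below 0.02 m and x of resonator_a in the frame of combiner_base between -0.1 and 0.1 m and y of resonator_a in the frame of combiner_base between -0.03 and 0.03 m)).
It also fails if it takes over 112 s, if anything falls off the work surface, if the arm or the gripper's body presses on something with over 40 N, if the wrist force passes 120 N, or if a joint passes its speed limit or range.

## Working session

There is one attempt and no reset: what is moved stays moved. The work goes in short steps, Python scripts to look and compute and a shell command to move; the robot and the scene stay as the last step left them, time stands still between calls to the robot, and variables do not carry over. Pictures are saved under pics/ and viewed, at most 14 in all, crops included, and the job is handed in when it is done.

```bash
mkdir -p pics
python3 - <<'E'
from bench import status, vision
import cv2,numpy as np
print(status.get_obs())
for n in("scene","top","wrist"):
    f=vision.grab_frame(n); cv2.imwrite(f"pics/{n}0.png",f["img"]); 
    print(n,{k:v for k,v in f.items() if k!="img"})
    np.savez(f"{n}0.npz",**f)
E
```

```text
{'clock': 0.0, 'joints': array([-1.2530821 ,  0.47779809,  0.02237606,  1.55646558, -0.01152795,
        1.10926775, -0.08312327]), 'qvel': array([-6.17245403e-04, -2.03258335e-03, -3.42332143e-05,  9.11987124e-04,
        2.25377569e-03,  1.02717010e-03, -7.61773549e-04]), 'tau': array([-6.89498465e-04, -5.96439064e+01,  1.60793770e+00, -2.81217849e+01,
        1.26132058e-02,  9.13088996e-03,  7.93589425e-05]), 'tcp_pos': array([0.27860033, 0.61417538, 0.23032178]), 'orientation': array([-6.63842285e-01, -3.07038888e+00,  2.81424873e-03]), 'contact_force': array([ 0.45984427, -0.30956437,  0.53469798]), 'moment': array([0.02730497, 0.00977785, 0.03952291]), 'gripper_force': 0.0, 'grip_width': 0.08543437760508639}
scene {'fovy': 42.06445305263797, 'cx': 276.7042704084368, 'cy': 205.24177258120912, 'world_from_camera': array([[ 0.77489203,  0.50343996, -0.38221794,  0.06971608],
       [-0.63208833,  0.61469543, -0.47181974, -0.69702127],
       [-0.00258529,  0.60720486,  0.79454111,  0.96491257],
       [ 0.        ,  0.        ,  0.        ,  1.        ]])}
top {'fovy': 54.58664778433745, 'cx': 279.80879697815277, 'cy': 204.44896904702418, 'world_from_camera': array([[-0.00686041,  0.99343598, -0.11418356,  0.39175681],
       [-0.99930925, -0.01098154, -0.0355024 , -0.13850298],
       [-0.03652327,  0.11386113,  0.99282511,  0.96230791],
       [ 0.        ,  0.        ,  0.        ,  1.        ]])}
wrist {'fovy': 68.38839310953144, 'cx': 283.0242885139303, 'cy': 209.55561265068505, 'world_from_camera': array([[ 0.41247334, -0.8671259 , -0.27921034,  0.20717567],
       [ 0.91096744,  0.39194287,  0.12852664,  0.64632934],
       [-0.00201427, -0.30736535,  0.95158945,  0.37246755],
       [ 0.        ,  0.        ,  0.        ,  1.        ]])}
```

View pics/top0.png

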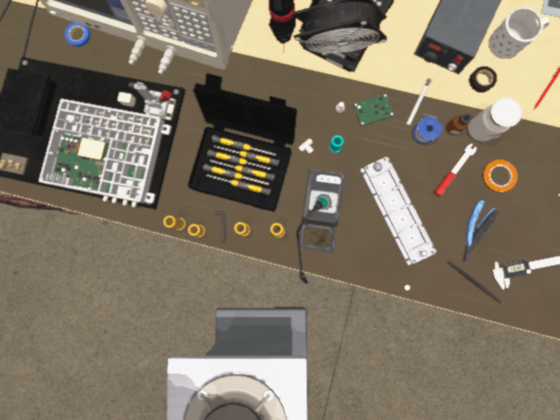

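View pics/scene0.png

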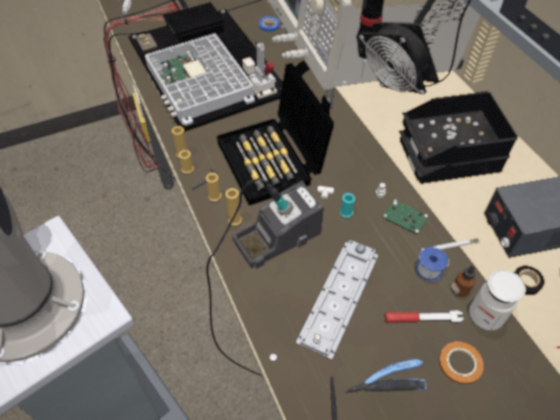

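The top view shows four brass tubes at about (173,222), (196,230), (242,229) and (278,230), and the base runs from (378,165) to (420,255). In the scene view the tubes are at (179,128) to (232,193), and the jack is probably at the (360,250) end. The turquoise tube at (337,143) is a decoy. I'll enlarge both views.

Run:
```python
import cv2,numpy as np
t=cv2.imread("pics/top0.png");s=cv2.imread("pics/scene0.png")
R=lambda im,a,b,c,d,w,h:cv2.resize(im[b:d,a:c],(w,h),interpolation=cv2.INTER_CUBIC)
A=R(t,155,205,295,245,560,160); B=R(t,350,145,445,275,380,520)
C=R(s,160,115,260,235,400,480)
c=np.zeros((600,800,3),np.uint8); 
c[:160,:560]=A
c[160:580,:350]=cv2.resize(C,(350,420)); c[160:600,400:721]=cv2.resize(B,(321,440))
cv2.imwrite("pics/c1.png",c)
# masks
for n,im in(("top",t),("scene",s)):
    h=cv2.cvtColor(im,cv2.COLOR_BGR2HSV)
    m=cv2.inRange(h,(14,110,90),(28,255,255))
    k,l,st,ce=cv2.connectedComponentsWithStats(m)
    for i in range(1,k):
        if st[i,4]>40: print(n,st[i],ce[i].round(1))
    g=cv2.inRange(h,(0,0,165),(179,60,255))
    k,l,st,ce=cv2.connectedComponentsWithStats(g)
    for i in range(1,k):
        if st[i,4]>800: print(n,"grey",st[i],ce[i].round(1),cv2.minAreaRect(np.argwhere(l==i)[:,::-1].astype(np.float32)))
```

```text
top [220 137  14   9  86] [226.3 141.3]
top [230 143  21  44 287] [240.3 164.6]
top [215 152  15   8  84] [221.8 155.6]
top [256 155  14   9  88] [262.9 158.8]
top [482 159  37  34 563] [499.3 176.1]
top [211 166  14   9  84] [217.5 170. ]
top [252 170  15   8  86] [259.  173.3]
top [247 184  15   9  94] [254.5 187.7]
top [162 215  24  16 285] [174.  222.2]
top [233 221  18  16 204] [241.8 228.4]
top [187 223  19  15 219] [196.1 229.9]
top [270 222  16  16 180] [277.2 229.6]
top grey [483  97  40  36 958] [503.3 113.7] ((502.41925048828125, 114.39616394042969), (30.960145950317383, 40.520076751708984), 52.12501525878906)
top grey [  39   99  135  108 4387] [112.  147.3] ((105.77449035644531, 143.26620483398438), (111.1200942993164, 111.0086898803711), 15.068489074707031)
top grey [ 361  157   75  108 3261] [398.1 211. ] ((397.96649169921875, 210.52349853515625), (109.20671081542969, 31.304529190063477), 63.138084411621094)
top grey [ 167  358  140   62 6539] [240.8 383.1] ((236.5, 388.5), (61.0, 139.0), 90.0)
scene [133  94  17  48 157] [142.  121.7]
scene [172 125  21  48 512] [182.
[... 348 characters left out ...]
 [232 212   9  13  69] [236.7 219.1]
scene [439 341  44  44 733] [460.2 363.4]
scene grey [ 146   35  128   76 1854] [208.3  78.6] ((209.90037536621094, 68.2811279296875), (63.592220306396484, 115.2534408569336), 72.6459732055664)
scene grey [  336    70   224   303 15658] [472.4 207.4] ((482.8336181640625, 196.66078186035156), (361.53472900390625, 140.02032470703125), 47.53355407714844)
scene grey [   0  216  132  191 9111] [ 62.9 313.8] ((30.741931915283203, 308.78973388671875), (129.5179443359375, 158.6331787109375), 56.475528717041016)
scene grey [ 297  242   80  116 3907] [337.2 300. ] ((337.5549011230469, 297.05706787109375), (39.39472961425781, 116.30265808105469), 24.304550170898438)
```

View pics/c1.png

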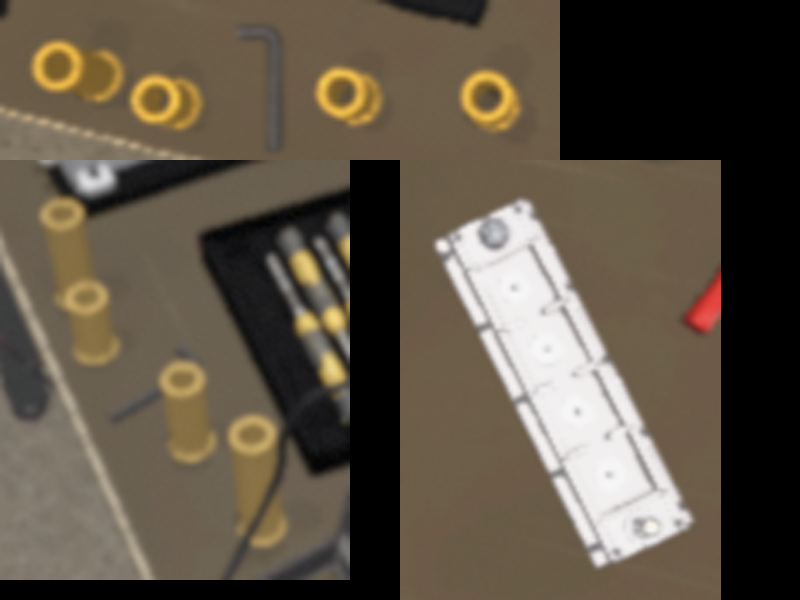

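The left three tubes in the top crop show a lot of parallax, and the base's studs are clear. Rim centres in the full top image are about (169.2,221.7), (194,230), (240.5,228.2) and (277,229.5). I'll triangulate those and enlarge the ports.

```bash
cat > h.py <<'E'
import numpy as np,cv2
def ray(f,p):
    F=210/np.tan(np.radians(float(f["fovy"]))/2); T=f["world_from_camera"]
    d=T[:3,:3]@np.array([(p[0]-f["cx"])/F,-(p[1]-f["cy"])/F,-1.]); return T[:3,3],d/np.linalg.norm(d)
def plane(f,p,z):
    o,d=ray(f,p); return o+d*(z-o[2])/d[2]
def tri(fa,pa,fb,pb):
    oa,a=ray(fa,pa);ob,b=ray(fb,pb)
    s=np.linalg.lstsq(np.c_[a,-b],ob-oa,rcond=None)[0]
    A=oa+a*s[0];B=ob+b*s[1]; return (A+B)/2,np.linalg.norm(A-B)
def pix(f,P):
    F=210/np.tan(np.radians(float(f["fovy"]))/2); T=f["world_from_camera"]
    c=T[:3,:3].T@(np.asarray(P)-T[:3,3]); return np.array([f["cx"]-F*c[0]/c[2],f["cy"]+F*c[1]/c[2]])
E
python3 - <<'E'
from h import *
np.set_printoptions(precision=4,suppress=True)
t=np.load("top0.npz");s=np.load("scene0.npz")
for a,b in (((169,221.5),(178,130)),((194,230),(184.5,154)),((240.3,228.1),(212.2,177.5)),((276.8,229.3),(232.2,193.5))):
    print(*tri(t,a,s,b))
for p in ((383.7,182.5),(393.5,200.8),(402.4,219.2),(411.9,237.8)): print("stud",plane(t,p,.009))
for p in ((377.5,166.6),(422.5,253.1)): print("port",plane(t,p,.018),plane(t,p,.038))
R=lambda im,a,b,c,d,k:cv2.resize(im[b:d,a:c],None,fx=k,fy=k,interpolation=cv2.INTER_CUBIC)
a=R(s["img"],290,235,385,360,4.4);b=R(t["img"],350,150,445,270,4.4)
c=np.zeros((560,840,3),np.uint8);c[:a.shape[0],:a.shape[1]]=a;c[:b.shape[0],420:420+b.shape[1]]=b
cv2.imwrite("pics/c2.png",cv2.convertScaleAbs(c[:,:800],alpha=.8))
E
```

```text
[0.4576 0.1365 0.0817] 0.0013008647210446002
[0.4395 0.0879 0.0547] 0.0023547952153350512
[ 0.4423 -0.0184  0.0676] 0.001838673447490539
[ 0.4375 -0.1003  0.0955] 0.0015887535377454762
stud [ 0.5506 -0.3492  0.009 ]
stud [ 0.507  -0.3704  0.009 ]
stud [ 0.4637 -0.3892  0.009 ]
stud [ 0.4205 -0.4092  0.009 ]
port [ 0.587  -0.3342  0.018 ] [ 0.5829 -0.3301  0.038 ]
port [ 0.3853 -0.429   0.018 ] [ 0.3854 -0.4228  0.038 ]
```

View pics/c2.png

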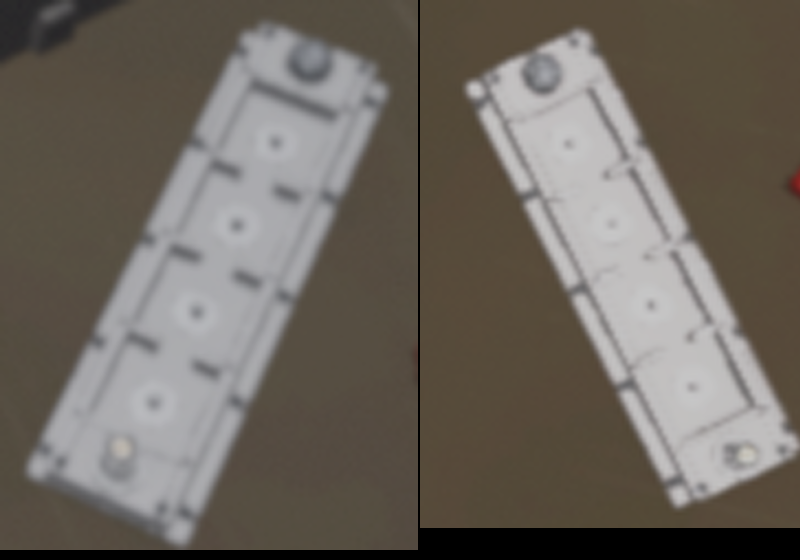

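The tubes are identified by rim height: c (0.458,0.137), a (0.440,0.088), b (0.442,-0.018) and d (0.438,-0.100). Stud spacing is 47.8 mm, as it should be. The jack looks to be at the near end, where there's a tall stem with a white tip at crop (120,450). The far port is a low grey disc at (310,62). I'll confirm that with the wrist camera.

```bash
cat > go.py <<'E'
import sys,numpy as np
from scipy.spatial.transform import Rotation as Ro
from bench import status
def go(x,y,z,th):
    o=status.get_obs(); R=Ro.from_rotvec(o["orientation"])
    t=np.radians(th); yy=np.array([np.cos(t),np.sin(t),0]); zz=np.array([0,0,-1.])
    T=Ro.from_matrix(np.c_[np.cross(yy,zz),yy,zz])
    dp=R.inv().apply(np.array([x,y,z])-o["tcp_pos"]); dr=(R.inv()*T).as_rotvec()
    print("clk %.2f"%o["clock"],"dp",dp.round(4).tolist(),"rot",dr.round(3).tolist(),"w %.4f"%o["grip_width"],"f",o["gripper_force"])
if __name__=="__main__": go(*map(float,sys.argv[1:]))
E
python3 go.py .5 .3 .3 30
```

```text
clk 0.15 dp [-0.3315, -0.1949, -0.0691] rot [-0.001, 0.001, 0.621] w 0.0856 f 0.0
```

```bash
python3 -m handwheel '[{"dp":[-0.055,-0.032,-0.03],"delta_rot":[0,0,0.1]},{"dp":[-0.11,-0.064,-0.07],"delta_rot":[0,0,0.2]},{"dp":[-0.165,-0.097,-0.07],"delta_rot":[0,0,0.3]},{"dp":[-0.22,-0.13,-0.07],"delta_rot":[0,0,0.41]},{"dp":[-0.275,-0.162,-0.07],"delta_rot":[0,0,0.52]},{"dp":[-0.3315,-0.195,-0.07],"delta_rot":[0,0,0.621]},{"dp":[-0.3315,-0.195,-0.07],"delta_rot":[0,0,0.621]},{"dp":[-0.3315,-0.195,-0.07],"delta_rot":[0,0,0.621]}]' 1; python3 go.py .46 0 .3 0
```

```text
clock: 1.15
tcp_pos: [0.5014, 0.2977, 0.3012]
orientation: [1.576, 2.717, -0.001]
contact_force: [-0.3, 0.3, -0.7]
grip_width: 0.0857
gripper_force: 0.0
clk 1.15 dp [-0.2379, -0.1837, 0.0015] rot [0.0, 0.001, 0.519] w 0.0857 f 0.0
```

```bash
python3 -m handwheel '[{"dp":[-0.048,-0.037,0],"delta_rot":[0,0,0.1]},{"dp":[-0.096,-0.074,0],"delta_rot":[0,0,0.2]},{"dp":[-0.144,-0.11,0],"delta_rot":[0,0,0.3]},{"dp":[-0.19,-0.147,0],"delta_rot":[0,0,0.41]},{"dp":[-0.238,-0.184,0],"delta_rot":[0,0,0.519]},{"dp":[-0.238,-0.184,0],"delta_rot":[0,0,0.519]},{"dp":[-0.238,-0.184,0],"delta_rot":[0,0,0.519]}]' 0.7
python3 - <<'E'
from h import *
from bench import vision
f=vision.grab_frame("wrist");cv2.imwrite("pics/w1.png",f["img"]);np.savez("w1.npz",**f)
for n,P in dict(c=(.4576,.1365,.08),a=(.4395,.0879,.052),b=(.4423,-.0184,.066),d=(.4375,-.1003,.094)).items(): print(n,pix(f,P).round(1))
E
```

```text
clock: 2.02
tcp_pos: [0.46, 0.004, 0.3014]
orientation: [-2.212, -2.23, -0.001]
contact_force: [1.0, 0.6, 0.3]
grip_width: 0.0595
gripper_force: 0.0
c [281.6  56.2]
a [266.3 104.6]
b [268.6 193.4]
d [264.2 262.2]
```

View pics/w1.png

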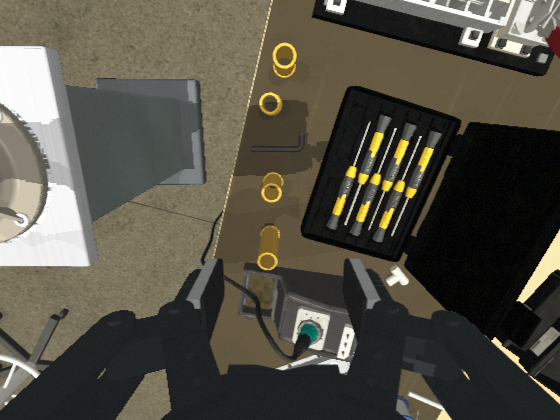

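The wrist view shows the rims at c (285,55), a (270,104), b (272,~190) and d (268,261). That agrees with prediction to about 4 mm in x. I'll refine by averaging the wrist and top rays.

Run:
```python
from h import *
from bench import vision,status
np.set_printoptions(precision=4,suppress=True)
f=vision.grab_frame("wrist");np.savez("w1.npz",**f);t=np.load("top0.npz")
print(status.get_obs()["tcp_pos"])
tp=dict(c=(169,221.5),a=(194,230),b=(240.3,228.1),d=(276.8,229.3)); hh=dict(c=.08,a=.052,b=.066,d=.094)
h=cv2.cvtColor(f["img"],cv2.COLOR_BGR2HSV); m=cv2.inRange(h,(14,110,70),(30,255,255))
g=cv2.resize(f["img"][30:285,235:310],None,fx=6,fy=6,interpolation=cv2.INTER_CUBIC)
cv2.imwrite("pics/w1c.png",np.hstack([g[:600],g[-600:][:, :350]])[:, :800])
cs,hi=cv2.findContours(m,cv2.RETR_CCOMP,cv2.CHAIN_APPROX_NONE)
for c,q in zip(cs,hi[0]):
    e=cv2.minEnclosingCircle(c); 
    if e[1]>4 and 240<e[0][0]<310: print("hole" if q[3]>=0 else "out",np.round(e[0],1),round(e[1],1),cv2.boundingRect(c))
for k in tp: print(k,"top",plane(t,tp[k],hh[k]))
for k,p in dict(c=(285,55.5),a=(270,104),d=(268,261)).items(): print(k,"wrist",plane(f,p,hh[k]))
```

```text
[0.4601 0.0044 0.3012]
out [263. 285.] 5.1 (258, 284, 11, 5)
out [268.  247.5] 22.7 (256, 225, 25, 46)
out [271.5 187. ] 15.4 (261, 172, 23, 31)
out [270.4 103.4] 12.2 (259, 92, 24, 24)
hole [270.5 103.6] 7.8 (264, 96, 14, 16)
out [283.5  60. ] 18.1 (272, 42, 25, 37)
hole [284.  62.] 6.1 (278, 57, 13, 9)
c top [0.4582 0.1367 0.08  ]
a top [0.4406 0.088  0.052 ]
b top [ 0.4432 -0.0187  0.066 ]
d top [ 0.4383 -0.1007  0.094 ]
c wrist [0.4611 0.1375 0.08  ]
a wrist [0.4439 0.0889 0.052 ]
d wrist [ 0.4424 -0.0983  0.094 ]
```

View pics/w1c.png

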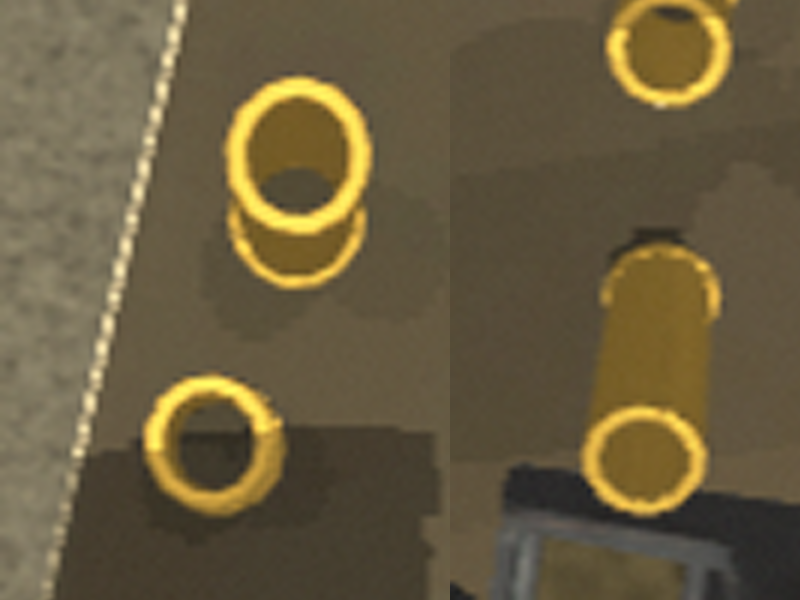

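Averaged positions: c (.460,.137), a (.442,.0885), b (.445,-.0185), d (.440,-.0995). I'll pick d first.

```bash
python3 go.py .4403 -.0995 .16 0
```

```text
clk 2.12 dp [-0.1037, -0.0207, 0.1412] rot [-0.0, -0.0, 0.009] w 0.0598 f 0.0
```

```bash
python3 -m handwheel '[{"dp":[-0.05,-0.01,0.0],"delta_rot":[0,0,0.009]},{"dp":[-0.1037,-0.0207,0.02],"delta_rot":[0,0,0.009]},{"dp":[-0.1037,-0.0207,0.06],"delta_rot":[0,0,0.009]},{"dp":[-0.1037,-0.0207,0.1],"delta_rot":[0,0,0.009]},{"dp":[-0.1037,-0.0207,0.1412],"delta_rot":[0,0,0.009]},{"dp":[-0.1037,-0.0207,0.1412],"delta_rot":[0,0,0.009]},{"dp":[-0.1037,-0.0207,0.1412],"delta_rot":[0,0,0.009]}]' 0.7; python3 go.py .4403 -.0995 .062 0
```

```text
clock: 3.0
tcp_pos: [0.4408, -0.1012, 0.1611]
orientation: [2.224, 2.218, 0.001]
contact_force: [0.4, -0.2, 0.9]
grip_width: 0.0599
gripper_force: 0.0
clk 3.00 dp [0.0017, -0.0006, 0.0991] rot [0.001, 0.0, -0.003] w 0.0599 f 0.0
```

```bash
python3 -m handwheel '[{"dp":[0.0017,0,0.025],"delta_rot":[0,0,0]},{"dp":[0.0017,0,0.05],"delta_rot":[0,0,0]},{"dp":[0.0017,0,0.075],"delta_rot":[0,0,0]},{"dp":[0.0017,0,0.099],"delta_rot":[0,0,0]},{"dp":[0.0017,0,0.099],"delta_rot":[0,0,0]},{"dp":[0.0017,0,0.099],"delta_rot":[0,0,0]}]' 0.7; python3 -m handwheel '[{"dp":[0,0,0],"delta_rot":[0,0,0]},{"dp":[0,0,0],"delta_rot":[0,0,0]},{"dp":[0,0,0],"delta_rot":[0,0,0]},{"dp":[0,0,0],"delta_rot":[0,0,0]},{"dp":[0,0,0],"delta_rot":[0,0,0]},{"dp":[0,0,0],"delta_rot":[0,0,0]},{"dp":[0,0,0],"delta_rot":[0,0,0]},{"dp":[0,0,0],"delta_rot":[0,0,0]}]' 0 40
```

```text
clock: 3.75
tcp_pos: [0.4412, -0.0999, 0.0626]
orientation: [2.224, 2.216, 0.003]
contact_force: [0.6, -0.5, -0.3]
grip_width: 0.0596
gripper_force: 0.0
clock: 4.75
tcp_pos: [0.4406, -0.1, 0.0621]
orientation: [2.225, 2.216, 0.003]
contact_force: [-0.6, 1.1, 7.9]
grip_width: 0.025
gripper_force: 38.8
```

```bash
python3 -m handwheel '[{"dp":[0,0,-0.02],"delta_rot":[0,0,0]},{"dp":[0,0,-0.06],"delta_rot":[0,0,0]},{"dp":[0,0,-0.11],"delta_rot":[0,0,0]},{"dp":[0,0,-0.16],"delta_rot":[0,0,0]},{"dp":[0,0,-0.2],"delta_rot":[0,0,0]},{"dp":[0,0,-0.24],"delta_rot":[0,0,0]},{"dp":[0,0,-0.24],"delta_rot":[0,0,0]},{"dp":[0,0,-0.24],"delta_rot":[0,0,0]}]'; python3 go.py .48 -.3 .3 -65.25;  python3 go.py .4205 -.4092 .2 -65.25
```

```text
clock: 5.75
tcp_pos: [0.4389, -0.0998, 0.3002]
orientation: [-2.225, -2.216, 0.001]
contact_force: [0.4, 0.2, -2.4]
grip_width: 0.025
gripper_force: 39.9
clk 5.75 dp [-0.2, 0.0419, 0.0] rot [-0.002, 0.0, 1.135] w 0.0250 f 39.9246059730649
clk 5.75 dp [-0.3095, -0.017, 0.1001] rot [-0.002, 0.0, 1.135] w 0.0250 f 39.9246059730649
```

Next I'll move toward a viewpoint near the base.

```bash
python3 -m handwheel '[{"dp":[-0.03,0.008,0],"delta_rot":[0,0,0.15]},{"dp":[-0.06,0.015,0],"delta_rot":[0,0,0.3]},{"dp":[-0.09,0.022,0],"delta_rot":[0,0,0.45]},{"dp":[-0.12,0.03,0],"delta_rot":[0,0,0.6]},{"dp":[-0.15,0.036,0],"delta_rot":[0,0,0.75]},{"dp":[-0.175,0.04,0],"delta_rot":[0,0,0.9]},{"dp":[-0.2,0.042,0],"delta_rot":[0,0,1.02]},{"dp":[-0.2,0.042,0],"delta_rot":[0,0,1.135]},{"dp":[-0.2,0.042,0],"delta_rot":[0,0,1.135]},{"dp":[-0.2,0.042,0],"delta_rot":[0,0,1.135]}]'
python3 - <<'E'
from h import *
from bench import vision
f=vision.grab_frame("wrist");cv2.imwrite("pics/w2.png",f["img"]);np.savez("w2.npz",**f)
for P in ((.5506,-.3492),(.507,-.3704),(.4637,-.3892),(.4205,-.4092)): print(pix(f,P+(.013,)).round(1))
E
```

```text
clock: 7.0
tcp_pos: [0.4806, -0.2995, 0.3001]
orientation: [-3.067, -0.677, 0.003]
contact_force: [0.0, 0.5, -2.5]
grip_width: 0.0249
gripper_force: 40.0
[337.6 137.5]
[336.3 172.8]
[333.8 204.9]
[332.1 235.3]
```

View pics/w2.png

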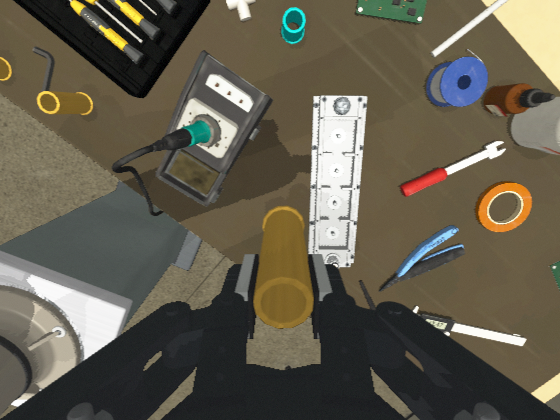

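The studs are at (338,135), (336,170), (334,203) and (332,233), within about 2.5 px of prediction. The ports are at (342,104) and (332,260). I'll zoom on those and cast the studs.

Run:
```python
from h import *
np.set_printoptions(precision=4,suppress=True)
f=np.load("w2.npz")
a=f["img"][85:275,300:375]; cv2.imwrite("pics/w2c.png",np.hstack([cv2.resize(cv2.convertScaleAbs(x,alpha=.75),None,fx=6,fy=6,interpolation=cv2.INTER_CUBIC)[:590,:400] for x in (a[:98,:66],a[-98:,:66])]))
for p in ((338,135),(336,170),(334,203),(332,233)): print(plane(f,p,.011))
```

```text
[ 0.5537 -0.3485  0.011 ]
[ 0.5101 -0.3686  0.011 ]
[ 0.466  -0.3887  0.011 ]
[ 0.4231 -0.408   0.011 ]
```

View pics/w2c.png

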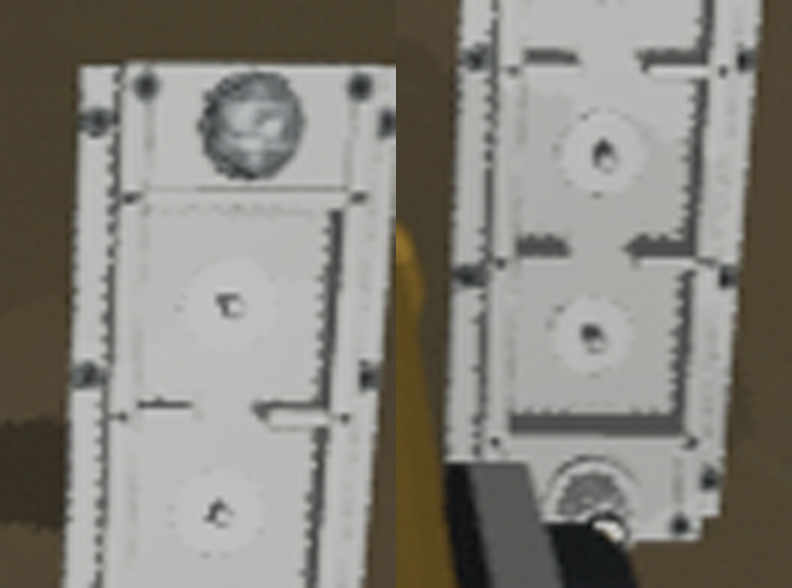

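At the near end there's a collar with a tall, textured body and a white core, so that's the jack. The far end is the low plug. Averaged targets: d (.4218,-.4086), c (.4649,-.389), b (.5086,-.3695), a (.5522,-.3489).

```bash
python3 go.py .4218 -.4086 .16 -65.25
```

```text
clk 7.05 dp [-0.0992, 0.0743, 0.1404] rot [-0.001, 0.001, 0.002] w 0.0248 f 39.9774606898427
```

```bash
python3 -m handwheel '[{"dp":[-0.03,0.025,0.02],"delta_rot":[0,0,0]},{"dp":[-0.065,0.05,0.05],"delta_rot":[0,0,0]},{"dp":[-0.0992,0.0743,0.09],"delta_rot":[0,0,0]},{"dp":[-0.0992,0.0743,0.14],"delta_rot":[0,0,0]},{"dp":[-0.0992,0.0743,0.14],"delta_rot":[0,0,0]},{"dp":[-0.0992,0.0743,0.14],"delta_rot":[0,0,0]},{"dp":[-0.0992,0.0743,0.14],"delta_rot":[0,0,0]}]'; python3 go.py .4218 -.4086 .067 -65.25
```

```text
clock: 7.92
tcp_pos: [0.4235, -0.4096, 0.1632]
orientation: [3.066, 0.675, 0.004]
contact_force: [-0.1, -0.6, -2.9]
grip_width: 0.0247
gripper_force: 40.2
clk 7.92 dp [-0.0013, -0.0019, 0.0962] rot [0.003, -0.002, 0.002] w 0.0247 f 40.21609526127577
```

```bash
python3 -m handwheel '[{"dp":[-0.0013,-0.002,0.02],"delta_rot":[0,0,0]},{"dp":[-0.0013,-0.002,0.045],"delta_rot":[0,0,0]},{"dp":[-0.0013,-0.002,0.06],"delta_rot":[0,0,0]},{"dp":[-0.0013,-0.002,0.07],"delta_rot":[0,0,0]},{"dp":[-0.0013,-0.002,0.078],"delta_rot":[0,0,0]},{"dp":[-0.0013,-0.002,0.083],"delta_rot":[0,0,0]},{"dp":[-0.0013,-0.002,0.086],"delta_rot":[0,0,0]},{"dp":[-0.0013,-0.002,0.088],"delta_rot":[0,0,0]},{"dp":[-0.0013,-0.002,0.088],"delta_rot":[0,0,0]},{"dp":[-0.0013,-0.002,0.088],"delta_rot":[0,0,0]}]'; python3 go.py .4218 -.4086 .067 -65.25
```

```text
clock: 9.18
tcp_pos: [0.42, -0.408, 0.0733]
orientation: [3.068, 0.673, 0.0]
contact_force: [0.4, -0.1, -2.0]
grip_width: 0.0248
gripper_force: 40.2
clk 9.18 dp [0.0013, 0.0013, 0.0063] rot [0.0, -0.0, -0.0] w 0.0248 f 40.19504316151142
```

```bash
python3 -m handwheel '[{"dp":[0.001,0.001,0.002],"delta_rot":[0,0,0]},{"dp":[0.001,0.001,0.004],"delta_rot":[0,0,0]},{"dp":[0.001,0.001,0.005],"delta_rot":[0,0,0]},{"dp":[0.001,0.001,0.006],"delta_rot":[0,0,0]},{"dp":[0.001,0.001,0.006],"delta_rot":[0,0,0]},{"dp":[0.001,0.001,0.006],"delta_rot":[0,0,0]}]'
```

```text
clock: 9.93
tcp_pos: [0.4212, -0.4084, 0.0672]
orientation: [-3.069, -0.673, -0.0]
contact_force: [-0.2, 0.2, -0.1]
grip_width: 0.025
gripper_force: 40.4
```

```bash
python3 -m handwheel '[{"dp":[0,0,0.0005],"delta_rot":[0,0,0]},{"dp":[0,0,0.0005],"delta_rot":[0,0,0]},{"dp":[0,0,0.0005],"delta_rot":[0,0,0]}]'; python3 -m handwheel '[{"dp":[0,0,0],"delta_rot":[0,0,0]},{"dp":[0,0,0],"delta_rot":[0,0,0]},{"dp":[0,0,0],"delta_rot":[0,0,0]},{"dp":[0,0,0],"delta_rot":[0,0,0]},{"dp":[0,0,0],"delta_rot":[0,0,0]},{"dp":[0,0,0],"delta_rot":[0,0,0]}]' 0.6; python3 -m handwheel '[{"dp":[0,0,-0.02],"delta_rot":[0,0,0]},{"dp":[0,0,-0.06],"delta_rot":[0,0,0]},{"dp":[0,0,-0.11],"delta_rot":[0,0,0]},{"dp":[0,0,-0.17],"delta_rot":[0,0,0]},{"dp":[0,0,-0.23],"delta_rot":[0,0,0]},{"dp":[0,0,-0.23],"delta_rot":[0,0,0]},{"dp":[0,0,-0.23],"delta_rot":[0,0,0]}]'; python3 go.py .46 -.2 .3 -30;  python3 go.py .4597 .137 .25 0
python3 - <<'E'
from h import *
from bench import vision
t=vision.grab_frame("top");s=vision.grab_frame("scene");np.savez("t2.npz",**t);np.savez("s2.npz",**s)
print(pix(t,(.4218,-.4086,.099)),pix(s,(.4218,-.4086,.099)))
w=vision.grab_frame("wrist")
cv2.imwrite("pics/d.png",np.hstack([cv2.resize(t["img"][145:275,350:450],None,fx=4,fy=4),cv2.resize(s["img"][230:360,290:390],None,fx=4,fy=4)]))
E
```

```text
clock: 10.3
tcp_pos: [0.4213, -0.4085, 0.0671]
orientation: [-3.069, -0.673, -0.001]
contact_force: [-0.9, 2.5, 5.0]
grip_width: 0.025
gripper_force: 41.0
clock: 11.05
tcp_pos: [0.4213, -0.4084, 0.0666]
orientation: [-3.069, -0.673, -0.0]
contact_force: [-0.0, -0.3, -0.0]
grip_width: 0.0513
gripper_force: 0.0
clock: 11.92
tcp_pos: [0.421, -0.4082, 0.2971]
orientation: [-3.069, -0.673, -0.002]
contact_force: [-0.3, 0.4, -1.0]
grip_width: 0.0516
gripper_force: 0.0
clk 11.93 dp [0.1225, -0.1728, -0.0028] rot [0.0, -0.001, -0.616] w 0.0516 f 0.0
clk 11.93 dp [0.2632, -0.479, 0.0473] rot [0.001, -0.001, -1.139] w 0.0516 f 0.0
[423.87968808 235.76836549] [329.54870215 302.79875391]
```

View pics/d.png

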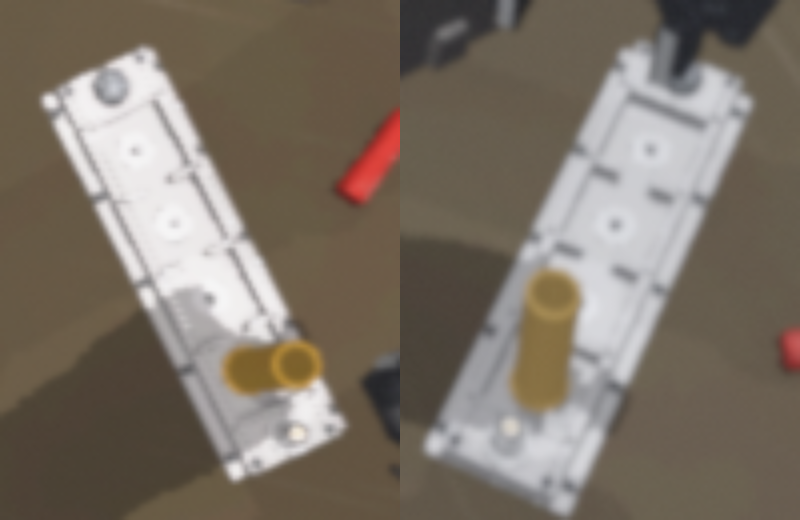

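d is seated: its rim is at top (424,236), against a predicted (423.9,235.8). Next is c.

```bash
python3 -m handwheel '[{"dp":[0.034,-0.045,0],"delta_rot":[0,0,-0.12]},{"dp":[0.068,-0.09,0],"delta_rot":[0,0,-0.24]},{"dp":[0.1,-0.134,0],"delta_rot":[0,0,-0.36]},{"dp":[0.134,-0.178,0],"delta_rot":[0,0,-0.48]},{"dp":[0.168,-0.222,0],"delta_rot":[0,0,-0.6]},{"dp":[0.187,-0.273,0],"delta_rot":[0,0,-0.72]},{"dp":[0.206,-0.324,0],"delta_rot":[0,0,-0.84]},{"dp":[0.225,-0.375,0],"delta_rot":[0,0,-0.96]},{"dp":[0.244,-0.427,0.02],"delta_rot":[0,0,-1.08]},{"dp":[0.263,-0.479,0.05],"delta_rot":[0,0,-1.139]},{"dp":[0.263,-0.479,0.08],"delta_rot":[0,0,-1.139]},{"dp":[0.263,-0.479,0.08],"delta_rot":[0,0,-1.139]}]' 0.7; python3 go.py .4597 .137 .15 0
```

```text
clock: 13.58
tcp_pos: [0.4575, 0.136, 0.2141]
orientation: [-2.22, -2.221, 0.011]
contact_force: [0.8, -0.5, 0.6]
grip_width: 0.0598
gripper_force: 0.0
clk 13.57 dp [0.0013, 0.0026, 0.0641] rot [-0.006, 0.004, 0.001] w 0.0598 f 0.0
```

```bash
python3 -m handwheel '[{"dp":[0.001,0.0026,0.03],"delta_rot":[0,0,0]},{"dp":[0.001,0.0026,0.06],"delta_rot":[0,0,0]},{"dp":[0.001,0.0026,0.06],"delta_rot":[0,0,0]},{"dp":[0.001,0.0026,0.06],"delta_rot":[0,0,0]}]'; python3 go.py .4597 .137 .048 0
```

```text
clock: 14.08
tcp_pos: [0.4633, 0.1374, 0.158]
orientation: [2.223, 2.219, 0.002]
contact_force: [0.4, -0.7, 0.3]
grip_width: 0.0597
gripper_force: 0.0
clk 14.07 dp [-0.0004, -0.0037, 0.11] rot [0.001, -0.001, -0.001] w 0.0597 f 0.0
```

```bash
python3 -m handwheel '[{"dp":[0,-0.003,0.025],"delta_rot":[0,0,0]},{"dp":[0,-0.003,0.05],"delta_rot":[0,0,0]},{"dp":[0,-0.003,0.075],"delta_rot":[0,0,0]},{"dp":[0,-0.003,0.1],"delta_rot":[0,0,0]},{"dp":[0,-0.003,0.11],"delta_rot":[0,0,0]},{"dp":[0,-0.003,0.11],"delta_rot":[0,0,0]},{"dp":[0,-0.003,0.11],"delta_rot":[0,0,0]}]' 0.7; python3 -m handwheel '[{"dp":[0,0,0],"delta_rot":[0,0,0]},{"dp":[0,0,0],"delta_rot":[0,0,0]},{"dp":[0,0,0],"delta_rot":[0,0,0]},{"dp":[0,0,0],"delta_rot":[0,0,0]},{"dp":[0,0,0],"delta_rot":[0,0,0]},{"dp":[0,0,0],"delta_rot":[0,0,0]},{"dp":[0,0,0],"delta_rot":[0,0,0]},{"dp":[0,0,0],"delta_rot":[0,0,0]}]' 0 40
```

```text
clock: 14.95
tcp_pos: [0.4601, 0.138, 0.0477]
orientation: [2.221, 2.221, 0.003]
contact_force: [-1.0, -0.9, -0.7]
grip_width: 0.06
gripper_force: 0.0
clock: 15.95
tcp_pos: [0.4598, 0.1379, 0.0472]
orientation: [2.221, 2.221, 0.002]
contact_force: [-0.7, 0.5, 5.8]
grip_width: 0.0254
gripper_force: 38.9
```

```bash
python3 -m handwheel '[{"dp":[0,0,-0.02],"delta_rot":[0,0,0]},{"dp":[0,0,-0.06],"delta_rot":[0,0,0]},{"dp":[0,0,-0.11],"delta_rot":[0,0,0]},{"dp":[0,0,-0.16],"delta_rot":[0,0,0]},{"dp":[0,0,-0.21],"delta_rot":[0,0,0]},{"dp":[0,0,-0.25],"delta_rot":[0,0,0]},{"dp":[0,0,-0.25],"delta_rot":[0,0,0]},{"dp":[0,0,-0.25],"delta_rot":[0,0,0]}]'; python3 go.py .4649 -.389 .3 -65.25
```

```text
clock: 16.95
tcp_pos: [0.4583, 0.1375, 0.2955]
orientation: [-2.221, -2.221, 0.003]
contact_force: [-0.2, -0.5, -2.2]
grip_width: 0.0254
gripper_force: 39.7
clk 16.95 dp [-0.5265, 0.0065, -0.0042] rot [-0.001, 0.002, 1.139] w 0.0254 f 39.71003204584122
```

```bash
python3 -m handwheel '[{"dp":[-0.05,0.007,0],"delta_rot":[0,0,0.12]},{"dp":[-0.1,0.015,0],"delta_rot":[0,0,0.24]},{"dp":[-0.15,0.022,0],"delta_rot":[0,0,0.36]},{"dp":[-0.2,0.028,0],"delta_rot":[0,0,0.48]},{"dp":[-0.25,0.03,0],"delta_rot":[0,0,0.6]},{"dp":[-0.3,0.028,0],"delta_rot":[0,0,0.72]},{"dp":[-0.35,0.025,0],"delta_rot":[0,0,0.84]},{"dp":[-0.4,0.02,0],"delta_rot":[0,0,0.96]},{"dp":[-0.45,0.015,0],"delta_rot":[0,0,1.06]},{"dp":[-0.5,0.01,0],"delta_rot":[0,0,1.139]},{"dp":[-0.5265,0.0065,0],"delta_rot":[0,0,1.139]},{"dp":[-0.5265,0.0065,0],"delta_rot":[0,0,1.139]}]'; python3 -m handwheel '[{"dp":[0,0,0],"delta_rot":[0,0,0]},{"dp":[0,0,0],"delta_rot":[0,0,0]},{"dp":[0,0,0],"delta_rot":[0,0,0]}]';python3 go.py .4649 -.389 .052 -65.25
```

```text
clock: 18.45
tcp_pos: [0.4634, -0.3907, 0.2945]
orientation: [-3.07, -0.665, 0.006]
contact_force: [-0.1, 0.2, -1.7]
grip_width: 0.0254
gripper_force: 39.9
clock: 18.82
tcp_pos: [0.4663, -0.3877, 0.2965]
orientation: [-3.067, -0.676, -0.0]
contact_force: [-0.2, 0.1, -1.8]
grip_width: 0.0253
gripper_force: 39.9
clk 18.82 dp [-0.0019, 0.0007, 0.2445] rot [-0.001, -0.0, 0.002] w 0.0253 f 39.86926227807999
```

```bash
python3 -m handwheel '[{"dp":[-0.002,0.001,0.04],"delta_rot":[0,0,0]},{"dp":[-0.002,0.001,0.08],"delta_rot":[0,0,0]},{"dp":[-0.002,0.001,0.12],"delta_rot":[0,0,0]},{"dp":[-0.002,0.001,0.16],"delta_rot":[0,0,0]},{"dp":[-0.002,0.001,0.19],"delta_rot":[0,0,0]},{"dp":[-0.002,0.001,0.21],"delta_rot":[0,0,0]},{"dp":[-0.002,0.001,0.22],"delta_rot":[0,0,0]},{"dp":[-0.002,0.001,0.228],"delta_rot":[0,0,0]},{"dp":[-0.002,0.001,0.234],"delta_rot":[0,0,0]},{"dp":[-0.002,0.001,0.237],"delta_rot":[0,0,0]},{"dp":[-0.002,0.001,0.237],"delta_rot":[0,0,0]},{"dp":[-0.002,0.001,0.237],"delta_rot":[0,0,0]}]'; python3 go.py .4649 -.389 .052 -65.25
```

```text
clock: 20.32
tcp_pos: [0.4645, -0.3907, 0.0599]
orientation: [3.068, 0.673, 0.001]
contact_force: [0.5, 0.3, -2.4]
grip_width: 0.0256
gripper_force: 39.9
clk 20.32 dp [0.0011, -0.0014, 0.0079] rot [0.0, -0.0, -0.0] w 0.0256 f 39.85919952392578
```

```bash
python3 -m handwheel '[{"dp":[0.001,-0.001,0.003],"delta_rot":[0,0,0]},{"dp":[0.001,-0.001,0.005],"delta_rot":[0,0,0]},{"dp":[0.001,-0.001,0.007],"delta_rot":[0,0,0]},{"dp":[0.001,-0.001,0.008],"delta_rot":[0,0,0]},{"dp":[0.001,-0.001,0.0082],"delta_rot":[0,0,0]},{"dp":[0.001,-0.001,0.0082],"delta_rot":[0,0,0]}]'
```

```text
clock: 21.08
tcp_pos: [0.465, -0.3893, 0.0523]
orientation: [-3.068, -0.673, -0.001]
contact_force: [-1.3, 2.2, 7.6]
grip_width: 0.0255
gripper_force: 40.6
```

It's seated: +7.6 N from the floor. Now I'll release, lift and move to b.

```bash
python3 -m handwheel '[{"dp":[0,0,0],"delta_rot":[0,0,0]},{"dp":[0,0,0],"delta_rot":[0,0,0]},{"dp":[0,0,0],"delta_rot":[0,0,0]},{"dp":[0,0,0],"delta_rot":[0,0,0]},{"dp":[0,0,0],"delta_rot":[0,0,0]},{"dp":[0,0,0],"delta_rot":[0,0,0]}]' 0.6; python3 -m handwheel '[{"dp":[0,0,-0.02],"delta_rot":[0,0,0]},{"dp":[0,0,-0.06],"delta_rot":[0,0,0]},{"dp":[0,0,-0.11],"delta_rot":[0,0,0]},{"dp":[0,0,-0.17],"delta_rot":[0,0,0]},{"dp":[0,0,-0.23],"delta_rot":[0,0,0]},{"dp":[0,0,-0.245],"delta_rot":[0,0,0]},{"dp":[0,0,-0.245],"delta_rot":[0,0,0]},{"dp":[0,0,-0.245],"delta_rot":[0,0,0]}]';  python3 go.py .445 -.0185 .3 0
```

```text
clock: 21.82
tcp_pos: [0.4648, -0.3892, 0.0514]
orientation: [-3.069, -0.673, 0.0]
contact_force: [-0.2, 1.5, 0.2]
grip_width: 0.0515
gripper_force: 0.0
clock: 22.82
tcp_pos: [0.4643, -0.3883, 0.2948]
orientation: [-3.067, -0.673, 0.003]
contact_force: [1.4, 0.4, -0.3]
grip_width: 0.0514
gripper_force: 0.0
clk 22.82 dp [0.1373, -0.3439, -0.0045] rot [-0.003, -0.0, -1.139] w 0.0514 f 0.0
```

```bash
python3 -m handwheel '[{"dp":[0.02,-0.033,0],"delta_rot":[0,0,-0.12]},{"dp":[0.04,-0.066,0],"delta_rot":[0,0,-0.24]},{"dp":[0.058,-0.098,0],"delta_rot":[0,0,-0.36]},{"dp":[0.077,-0.13,0],"delta_rot":[0,0,-0.48]},{"dp":[0.096,-0.16,0],"delta_rot":[0,0,-0.6]},{"dp":[0.105,-0.2,0],"delta_rot":[0,0,-0.72]},{"dp":[0.113,-0.24,0],"delta_rot":[0,0,-0.84]},{"dp":[0.122,-0.28,0],"delta_rot":[0,0,-0.96]},{"dp":[0.13,-0.32,0.03],"delta_rot":[0,0,-1.08]},{"dp":[0.137,-0.344,0.08],"delta_rot":[0,0,-1.139]},{"dp":[0.137,-0.344,0.13],"delta_rot":[0,0,-1.139]},{"dp":[0.137,-0.344,0.14],"delta_rot":[0,0,-1.139]}]' 0.7; python3 -m handwheel '[{"dp":[0,0,0],"delta_rot":[0,0,0]},{"dp":[0,0,0],"delta_rot":[0,0,0]},{"dp":[0,0,0],"delta_rot":[0,0,0]}]'; python3 go.py .445 -.0185 .034 0
```

```text
clock: 24.32
tcp_pos: [0.4418, -0.0197, 0.1531]
orientation: [-2.219, -2.219, 0.012]
contact_force: [0.3, -0.4, 0.9]
grip_width: 0.0599
gripper_force: 0.0
clock: 24.7
tcp_pos: [0.4464, -0.0195, 0.1577]
orientation: [2.221, 2.22, 0.004]
contact_force: [0.0, -0.3, 0.0]
grip_width: 0.0598
gripper_force: 0.0
clk 24.70 dp [0.0009, -0.0017, 0.1237] rot [0.003, -0.001, -0.0] w 0.0598 f 0.0
```

```bash
python3 -m handwheel '[{"dp":[0.001,-0.001,0.03],"delta_rot":[0,0,0]},{"dp":[0.001,-0.001,0.06],"delta_rot":[0,0,0]},{"dp":[0.001,-0.001,0.085],"delta_rot":[0,0,0]},{"dp":[0.001,-0.001,0.11],"delta_rot":[0,0,0]},{"dp":[0.001,-0.001,0.1237],"delta_rot":[0,0,0]},{"dp":[0.001,-0.001,0.1237],"delta_rot":[0,0,0]},{"dp":[0.001,-0.001,0.1237],"delta_rot":[0,0,0]}]' 0.7; python3 -m handwheel '[{"dp":[0,0,0],"delta_rot":[0,0,0]},{"dp":[0,0,0],"delta_rot":[0,0,0]},{"dp":[0,0,0],"delta_rot":[0,0,0]},{"dp":[0,0,0],"delta_rot":[0,0,0]},{"dp":[0,0,0],"delta_rot":[0,0,0]},{"dp":[0,0,0],"delta_rot":[0,0,0]},{"dp":[0,0,0],"delta_rot":[0,0,0]},{"dp":[0,0,0],"delta_rot":[0,0,0]}]' 0 40
python3 -m handwheel '[{"dp":[0,0,-0.02],"delta_rot":[0,0,0]},{"dp":[0,0,-0.06],"delta_rot":[0,0,0]},{"dp":[0,0,-0.11],"delta_rot":[0,0,0]},{"dp":[0,0,-0.16],"delta_rot":[0,0,0]},{"dp":[0,0,-0.21],"delta_rot":[0,0,0]},{"dp":[0,0,-0.265],"delta_rot":[0,0,0]},{"dp":[0,0,-0.265],"delta_rot":[0,0,0]},{"dp":[0,0,-0.265],"delta_rot":[0,0,0]},{"dp":[0,0,-0.265],"delta_rot":[0,0,0]}]'; python3 go.py .5086 -.3695 .3 -65.25
```

```text
clock: 25.58
tcp_pos: [0.445, -0.0184, 0.0335]
orientation: [2.221, 2.221, 0.002]
contact_force: [-0.6, 0.2, -0.4]
grip_width: 0.06
gripper_force: 0.0
clock: 26.58
tcp_pos: [0.4449, -0.0183, 0.0333]
orientation: [2.221, 2.221, 0.002]
contact_force: [-0.6, -0.3, 5.6]
grip_width: 0.0251
gripper_force: 38.8
clock: 27.7
tcp_pos: [0.4431, -0.0185, 0.2961]
orientation: [-2.221, -2.22, 0.005]
contact_force: [-0.8, -0.1, -1.6]
grip_width: 0.0253
gripper_force: 39.7
clk 27.70 dp [-0.3509, 0.0655, -0.0037] rot [-0.002, 0.003, 1.139] w 0.0253 f 39.66724153608084
```

```bash
python3 -m handwheel '[{"dp":[-0.035,0.012,0],"delta_rot":[0,0,0.12]},{"dp":[-0.07,0.024,0],"delta_rot":[0,0,0.24]},{"dp":[-0.105,0.034,0],"delta_rot":[0,0,0.36]},{"dp":[-0.14,0.042,0],"delta_rot":[0,0,0.48]},{"dp":[-0.175,0.05,0],"delta_rot":[0,0,0.6]},{"dp":[-0.21,0.055,0],"delta_rot":[0,0,0.72]},{"dp":[-0.25,0.06,0],"delta_rot":[0,0,0.84]},{"dp":[-0.29,0.063,0],"delta_rot":[0,0,0.96]},{"dp":[-0.33,0.065,0],"delta_rot":[0,0,1.06]},{"dp":[-0.351,0.0655,0],"delta_rot":[0,0,1.139]},{"dp":[-0.351,0.0655,0],"delta_rot":[0,0,1.139]},{"dp":[-0.351,0.0655,0],"delta_rot":[0,0,1.139]}]'; python3 -m handwheel '[{"dp":[0,0,0],"delta_rot":[0,0,0]},{"dp":[0,0,0],"delta_rot":[0,0,0]},{"dp":[0,0,0],"delta_rot":[0,0,0]}]';python3 go.py .5086 -.3695 .038 -65.25
```

```text
clock: 29.2
tcp_pos: [0.5097, -0.3684, 0.2964]
orientation: [-3.066, -0.675, 0.003]
contact_force: [0.1, 0.1, -1.5]
grip_width: 0.025
gripper_force: 39.8
clock: 29.58
tcp_pos: [0.51, -0.369, 0.2978]
orientation: [-3.068, -0.674, -0.001]
contact_force: [-0.6, -0.3, -1.8]
grip_width: 0.0253
gripper_force: 39.8
clk 29.57 dp [-0.0016, -0.0001, 0.2598] rot [-0.0, -0.0, 0.001] w 0.0253 f 39.754186514765024
```

```bash
python3 -m handwheel '[{"dp":[-0.0015,0.0005,0.04],"delta_rot":[0,0,0]},{"dp":[-0.0015,0.0005,0.08],"delta_rot":[0,0,0]},{"dp":[-0.0015,0.0005,0.12],"delta_rot":[0,0,0]},{"dp":[-0.0015,0.0005,0.16],"delta_rot":[0,0,0]},{"dp":[-0.0015,0.0005,0.2],"delta_rot":[0,0,0]},{"dp":[-0.0015,0.0005,0.22],"delta_rot":[0,0,0]},{"dp":[-0.0015,0.0005,0.235],"delta_rot":[0,0,0]},{"dp":[-0.0015,0.0005,0.243],"delta_rot":[0,0,0]},{"dp":[-0.0015,0.0005,0.249],"delta_rot":[0,0,0]},{"dp":[-0.0015,0.0005,0.252],"delta_rot":[0,0,0]},{"dp":[-0.0015,0.0005,0.252],"delta_rot":[0,0,0]},{"dp":[-0.0015,0.0005,0.252],"delta_rot":[0,0,0]}]'; python3 go.py .5086 -.3695 .038 -65.25
```

```text
clock: 31.08
tcp_pos: [0.5089, -0.3707, 0.0461]
orientation: [3.068, 0.673, 0.001]
contact_force: [0.4, -0.3, -1.7]
grip_width: 0.0251
gripper_force: 39.8
clk 31.07 dp [0.0003, -0.0012, 0.0081] rot [0.001, -0.0, -0.0] w 0.0251 f 39.75952310487628
```

```bash
python3 -m handwheel '[{"dp":[0,-0.001,0.003],"delta_rot":[0,0,0]},{"dp":[0,-0.001,0.005],"delta_rot":[0,0,0]},{"dp":[0,-0.001,0.007],"delta_rot":[0,0,0]},{"dp":[0,-0.001,0.008],"delta_rot":[0,0,0]},{"dp":[0,-0.001,0.0083],"delta_rot":[0,0,0]},{"dp":[0,-0.001,0.0083],"delta_rot":[0,0,0]}]'
```

```text
clock: 31.82
tcp_pos: [0.5083, -0.3697, 0.0384]
orientation: [-3.068, -0.672, -0.001]
contact_force: [-2.1, 2.7, 8.6]
grip_width: 0.0254
gripper_force: 40.7
```

b is seated. Now I'll release it and fetch a.

```bash
python3 -m handwheel '[{"dp":[0,0,0],"delta_rot":[0,0,0]},{"dp":[0,0,0],"delta_rot":[0,0,0]},{"dp":[0,0,0],"delta_rot":[0,0,0]},{"dp":[0,0,0],"delta_rot":[0,0,0]},{"dp":[0,0,0],"delta_rot":[0,0,0]},{"dp":[0,0,0],"delta_rot":[0,0,0]}]' 0.6; python3 -m handwheel '[{"dp":[0,0,-0.02],"delta_rot":[0,0,0]},{"dp":[0,0,-0.06],"delta_rot":[0,0,0]},{"dp":[0,0,-0.11],"delta_rot":[0,0,0]},{"dp":[0,0,-0.17],"delta_rot":[0,0,0]},{"dp":[0,0,-0.23],"delta_rot":[0,0,0]},{"dp":[0,0,-0.26],"delta_rot":[0,0,0]},{"dp":[0,0,-0.26],"delta_rot":[0,0,0]},{"dp":[0,0,-0.26],"delta_rot":[0,0,0]}]';  python3 go.py .442 .0885 .3 0
```

```text
clock: 32.58
tcp_pos: [0.5082, -0.3696, 0.0374]
orientation: [-3.069, -0.673, 0.0]
contact_force: [0.6, -0.5, -0.4]
grip_width: 0.0512
gripper_force: 0.0
clock: 33.58
tcp_pos: [0.5078, -0.3692, 0.2973]
orientation: [-3.068, -0.673, -0.0]
contact_force: [0.8, 0.5, -0.3]
grip_width: 0.051
gripper_force: 0.0
clk 33.58 dp [0.1317, -0.4433, -0.0024] rot [-0.001, -0.001, -1.139] w 0.0510 f 0.0
```

```bash
python3 -m handwheel '[{"dp":[0.018,-0.045,0],"delta_rot":[0,0,-0.12]},{"dp":[0.034,-0.09,0],"delta_rot":[0,0,-0.24]},{"dp":[0.05,-0.134,0],"delta_rot":[0,0,-0.36]},{"dp":[0.065,-0.178,0],"delta_rot":[0,0,-0.48]},{"dp":[0.08,-0.222,0],"delta_rot":[0,0,-0.6]},{"dp":[0.091,-0.266,0],"delta_rot":[0,0,-0.72]},{"dp":[0.102,-0.31,0],"delta_rot":[0,0,-0.84]},{"dp":[0.112,-0.355,0],"delta_rot":[0,0,-0.96]},{"dp":[0.122,-0.4,0.03],"delta_rot":[0,0,-1.08]},{"dp":[0.1317,-0.443,0.08],"delta_rot":[0,0,-1.139]},{"dp":[0.1317,-0.443,0.13],"delta_rot":[0,0,-1.139]},{"dp":[0.1317,-0.443,0.16],"delta_rot":[0,0,-1.139]}]' 0.7; python3 -m handwheel '[{"dp":[0,0,0],"delta_rot":[0,0,0]},{"dp":[0,0,0],"delta_rot":[0,0,0]},{"dp":[0,0,0],"delta_rot":[0,0,0]}]'; python3 go.py .442 .0885 .022 0
```

```text
clock: 35.08
tcp_pos: [0.4398, 0.0878, 0.1342]
orientation: [-2.219, -2.222, 0.008]
contact_force: [0.1, 0.3, 0.9]
grip_width: 0.0595
gripper_force: 0.0
clock: 35.45
tcp_pos: [0.4434, 0.0881, 0.1386]
orientation: [2.221, 2.221, 0.004]
contact_force: [0.2, 0.2, -0.2]
grip_width: 0.0598
gripper_force: 0.0
clk 35.45 dp [0.0003, -0.0016, 0.1166] rot [0.002, -0.001, -0.0] w 0.0598 f 0.0
```

```bash
python3 -m handwheel '[{"dp":[0,-0.001,0.03],"delta_rot":[0,0,0]},{"dp":[0,-0.001,0.06],"delta_rot":[0,0,0]},{"dp":[0,-0.001,0.085],"delta_rot":[0,0,0]},{"dp":[0,-0.001,0.105],"delta_rot":[0,0,0]},{"dp":[0,-0.001,0.1165],"delta_rot":[0,0,0]},{"dp":[0,-0.001,0.1165],"delta_rot":[0,0,0]},{"dp":[0,-0.001,0.1165],"delta_rot":[0,0,0]}]' 0.7; python3 -m handwheel '[{"dp":[0,0,0],"delta_rot":[0,0,0]},{"dp":[0,0,0],"delta_rot":[0,0,0]},{"dp":[0,0,0],"delta_rot":[0,0,0]},{"dp":[0,0,0],"delta_rot":[0,0,0]},{"dp":[0,0,0],"delta_rot":[0,0,0]},{"dp":[0,0,0],"delta_rot":[0,0,0]},{"dp":[0,0,0],"delta_rot":[0,0,0]},{"dp":[0,0,0],"delta_rot":[0,0,0]}]' 0 40
python3 -m handwheel '[{"dp":[0,0,-0.02],"delta_rot":[0,0,0]},{"dp":[0,0,-0.06],"delta_rot":[0,0,0]},{"dp":[0,0,-0.11],"delta_rot":[0,0,0]},{"dp":[0,0,-0.16],"delta_rot":[0,0,0]},{"dp":[0,0,-0.22],"delta_rot":[0,0,0]},{"dp":[0,0,-0.275],"delta_rot":[0,0,0]},{"dp":[0,0,-0.275],"delta_rot":[0,0,0]},{"dp":[0,0,-0.275],"delta_rot":[0,0,0]},{"dp":[0,0,-0.275],"delta_rot":[0,0,0]}]'; python3 go.py .5522 -.3489 .3 -65.25
```

```text
clock: 36.33
tcp_pos: [0.4421, 0.088, 0.0217]
orientation: [2.221, 2.221, 0.002]
contact_force: [0.8, -0.3, 0.2]
grip_width: 0.06
gripper_force: 0.0
clock: 37.33
tcp_pos: [0.4419, 0.0881, 0.0215]
orientation: [2.221, 2.221, 0.002]
contact_force: [-1.7, 0.8, 6.5]
grip_width: 0.0252
gripper_force: 38.8
clock: 38.45
tcp_pos: [0.4403, 0.0875, 0.2943]
orientation: [-2.221, -2.221, 0.005]
contact_force: [-0.0, -0.2, -0.8]
grip_width: 0.0253
gripper_force: 39.6
clk 38.45 dp [-0.4364, 0.1119, -0.0051] rot [-0.001, 0.003, 1.139] w 0.0253 f 39.62881928309798
```

```bash
python3 -m handwheel '[{"dp":[-0.044,0.015,0],"delta_rot":[0,0,0.12]},{"dp":[-0.088,0.03,0],"delta_rot":[0,0,0.24]},{"dp":[-0.132,0.043,0],"delta_rot":[0,0,0.36]},{"dp":[-0.176,0.056,0],"delta_rot":[0,0,0.48]},{"dp":[-0.22,0.068,0],"delta_rot":[0,0,0.6]},{"dp":[-0.264,0.08,0],"delta_rot":[0,0,0.72]},{"dp":[-0.308,0.09,0],"delta_rot":[0,0,0.84]},{"dp":[-0.352,0.1,0],"delta_rot":[0,0,0.96]},{"dp":[-0.4,0.107,0],"delta_rot":[0,0,1.06]},{"dp":[-0.4364,0.112,0],"delta_rot":[0,0,1.139]},{"dp":[-0.4364,0.112,0],"delta_rot":[0,0,1.139]},{"dp":[-0.4364,0.112,0],"delta_rot":[0,0,1.139]}]'; python3 -m handwheel '[{"dp":[0,0,0],"delta_rot":[0,0,0]},{"dp":[0,0,0],"delta_rot":[0,0,0]},{"dp":[0,0,0],"delta_rot":[0,0,0]}]';python3 go.py .5522 -.3489 .0265 -65.25
```

```text
clock: 39.95
tcp_pos: [0.5531, -0.3479, 0.2942]
orientation: [-3.067, -0.673, 0.004]
contact_force: [-0.6, -0.7, -1.6]
grip_width: 0.0248
gripper_force: 39.8
clock: 40.33
tcp_pos: [0.5537, -0.3478, 0.296]
orientation: [-3.068, -0.675, -0.001]
contact_force: [-1.1, 0.4, -2.2]
grip_width: 0.0253
gripper_force: 39.8
clk 40.33 dp [-0.0019, 0.0004, 0.2695] rot [-0.0, -0.001, 0.001] w 0.0253 f 39.77745498530567
```

```bash
python3 -m handwheel '[{"dp":[-0.0015,0.0005,0.04],"delta_rot":[0,0,0]},{"dp":[-0.0015,0.0005,0.08],"delta_rot":[0,0,0]},{"dp":[-0.0015,0.0005,0.12],"delta_rot":[0,0,0]},{"dp":[-0.0015,0.0005,0.16],"delta_rot":[0,0,0]},{"dp":[-0.0015,0.0005,0.2],"delta_rot":[0,0,0]},{"dp":[-0.0015,0.0005,0.23],"delta_rot":[0,0,0]},{"dp":[-0.0015,0.0005,0.245],"delta_rot":[0,0,0]},{"dp":[-0.0015,0.0005,0.253],"delta_rot":[0,0,0]},{"dp":[-0.0015,0.0005,0.259],"delta_rot":[0,0,0]},{"dp":[-0.0015,0.0005,0.262],"delta_rot":[0,0,0]},{"dp":[-0.0015,0.0005,0.262],"delta_rot":[0,0,0]},{"dp":[-0.0015,0.0005,0.262],"delta_rot":[0,0,0]}]'; python3 go.py .5522 -.3489 .0265 -65.25
```

```text
clock: 41.82
tcp_pos: [0.5525, -0.3498, 0.0344]
orientation: [3.068, 0.673, 0.001]
contact_force: [0.2, 0.3, -1.0]
grip_width: 0.0254
gripper_force: 39.8
clk 41.83 dp [0.0001, -0.001, 0.0079] rot [0.001, -0.0, -0.0] w 0.0254 f 39.784809183329344
```

```bash
python3 -m handwheel '[{"dp":[0,-0.001,0.003],"delta_rot":[0,0,0]},{"dp":[0,-0.001,0.005],"delta_rot":[0,0,0]},{"dp":[0,-0.001,0.007],"delta_rot":[0,0,0]},{"dp":[0,-0.001,0.008],"delta_rot":[0,0,0]},{"dp":[0,-0.001,0.0082],"delta_rot":[0,0,0]},{"dp":[0,-0.001,0.0082],"delta_rot":[0,0,0]}]'
```

```text
clock: 42.58
tcp_pos: [0.5519, -0.3488, 0.0266]
orientation: [-3.068, -0.673, -0.001]
contact_force: [-1.5, 1.9, 6.7]
grip_width: 0.0256
gripper_force: 40.4
```

```bash
python3 -m handwheel '[{"dp":[0,0,0],"delta_rot":[0,0,0]},{"dp":[0,0,0],"delta_rot":[0,0,0]},{"dp":[0,0,0],"delta_rot":[0,0,0]},{"dp":[0,0,0],"delta_rot":[0,0,0]},{"dp":[0,0,0],"delta_rot":[0,0,0]},{"dp":[0,0,0],"delta_rot":[0,0,0]}]' 0.6; python3 -m handwheel '[{"dp":[0,0,-0.02],"delta_rot":[0,0,0]},{"dp":[0,0,-0.06],"delta_rot":[0,0,0]},{"dp":[0,0,-0.11],"delta_rot":[0,0,0]},{"dp":[0,0,-0.17],"delta_rot":[0,0,0]},{"dp":[0,0,-0.23],"delta_rot":[0,0,0]},{"dp":[0,-0.05,-0.27],"delta_rot":[0,0,0]},{"dp":[0,-0.1,-0.27],"delta_rot":[0,0,0]},{"dp":[0,-0.15,-0.27],"delta_rot":[0,0,0]},{"dp":[0,-0.2,-0.27],"delta_rot":[0,0,0]},{"dp":[0,-0.2,-0.27],"delta_rot":[0,0,0]},{"dp":[0,-0.2,-0.27],"delta_rot":[0,0,0]}]'
python3 - <<'E'
from h import *
from bench import vision
t=vision.grab_frame("top");s=vision.grab_frame("scene");w=vision.grab_frame("wrist")
for n,x,y,H in (("d",.4218,-.4086,.099),("c",.4649,-.389,.085),("b",.5086,-.3695,.071),("a",.5522,-.3489,.057)):
    p=pix(t,(x,y,H));q=pix(s,(x,y,H)); print(n,((p-(350,145))*4).round(),((q-(290,230))*4+(400,0)).round())
cv2.imwrite("pics/end.png",np.hstack([cv2.resize(t["img"][145:275,350:450],None,fx=4,fy=4),cv2.resize(s["img"][230:360,290:390],None,fx=4,fy=4)]))
cv2.imwrite("pics/endw.png",w["img"])
E
```

```text
clock: 43.32
tcp_pos: [0.5519, -0.3487, 0.0257]
orientation: [3.069, 0.673, -0.0]
contact_force: [-0.0, -0.9, 0.1]
grip_width: 0.0511
gripper_force: 0.0
clock: 44.7
tcp_pos: [0.4683, -0.1674, 0.2965]
orientation: [-3.068, -0.673, -0.002]
contact_force: [1.0, -1.0, -0.2]
grip_width: 0.051
gripper_force: 0.0
d [296. 363.] [558. 291.]
c [246. 284.] [597. 221.]
b [200. 206.] [633. 156.]
a [153. 133.] [666.  94.]
```

View pics/end.png

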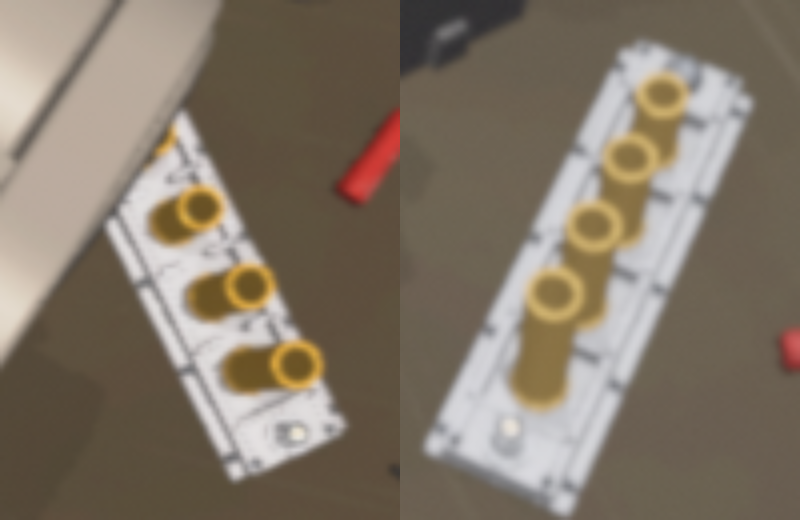

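View pics/endw.png

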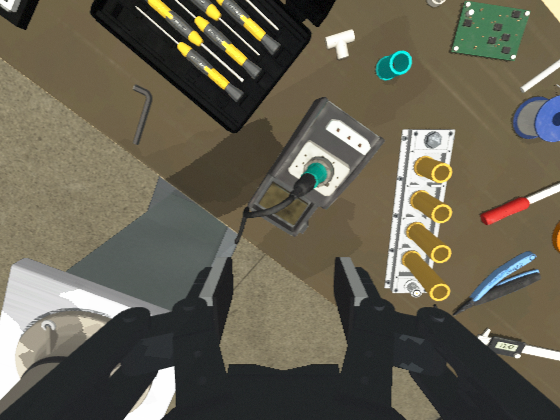

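All four tubes stand upright in their cavities. Rims match prediction to about 1 px. In the wrist view the jack is at (416,290) next to the tallest, and the plug is at (432,138) next to the shortest.

```bash
python3 -c "
from bench import r
print(r.hand_in())"
```

```text
the job is handed in; nothing more can be done
None
```

All four resonators are seated upright on their cavity floors and released, running d, c, b, a from the antenna jack to the blanking plug, and the job was handed in at about 45 s (no verdict was returned).

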